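Sort parts for the deburring pot and hold its bayonet lid at jog

TASK

Sort the three loose parts: the bare metal ones, the hex bolt and the brass elbow, go into the deburring pot, and the sealed bearing, which grit would ruin, goes into the parts tray. Then set the bayonet lid on the pot with its tab at the open mark so that it drops fully home, and turn it clockwise against the spring until the tab stands at the middle mark, which is jog; do not turn it on to the click that locks it and starts the full cycle. The spring pushes the lid back, so finish still gripping it there, and leave the two cartons and the highlighter where they are.

Things in the scene. Friction and masses are not known exactly. Their poses are not given: they have to be found in the camera images.
- pot: Deburring pot: grey round bench machine, fixed. Origin: centre of its underside; z up, front -x. Body 132 mm across up to 46 mm high; above it a round open collar 96 mm outside, 88 mm inside, rim at 70 mm, outer edge tapered; smooth bowl. All angles here run anticlockwise from +x seen from above. Lid seated and unturned = lid axes parallel to pot axes, lid origin 50 mm above pot origin.
- pot_rim (a point): Centre of the pot's mouth, 70 mm above the counter. Round the collar, 58 to 63 mm high, runs a bayonet flange 106 mm across with two gaps of 40 deg, centred at 40 and 220 deg in the pot's frame. The lid's lugs go down through these gaps and, turned clockwise, pass under the flange with 2.5 mm up and down play.
- pot_floor (a point): Centre of the bowl's floor, 10.5 mm above the counter.
- open_mark (a point): Where the lid's tab is when the lid is seated but not yet turned: at 220 deg in the pot's frame, above a short metal ridge on the body's side, 66 mm from the axis, 58 mm up.
- middle_mark (a point): Where the lid's tab is at the middle mark (jog): at 180 deg, the front of the pot, above a long metal ridge, 66 mm from the axis, 58 mm up; the lid is then turned 40 deg clockwise (from above) from open.
- lock_mark (a point): Bar on top of the black interlock housing, at 148 deg in the pot's frame: the tab's locked place, past the click. The housing covers 108 to 172 deg, out to 81 mm from the axis (a metal boss at 158 deg to 88 mm), and is 71 mm high; the tab passes under its roof.
- interlock (a joint): Spring-loaded block that the lid's tab pushes round the pot's axis into the housing; rad, 0 at rest, grows as the lid turns clockwise. The tab meets it after 12 deg, so it reads lid turn minus 0.21: 0.49 at the middle mark. Return torque 0.16 Nm at 0, 0.26 Nm at the middle mark. A spring ball resists from about 0.72 and clicks at about 0.87; end stop 1.1.
- lid: Grey round bayonet lid, loose, about 0.2 kg, at first right way up on the counter. Origin: centre of its lower edge; z up. 118 mm across, top at 24 mm; skirt open below, 20 mm deep inside, goes over the pot's collar with about 2 mm play all round. Two lugs (26 deg wide, 5.5 mm high) inside the lower edge at 40 and 220 deg in its own frame, anticlockwise from +x.
- lid_grip (a point): Middle of the grip bar on the lid's top, on the lid's axis, 36 mm above its lower edge. The bar lies along the lid's y axis: 20 mm wide (x), 80 mm long (y), from 24 to 48 mm above the lower edge.
- lid_tab (a point): Centre of the lid's outside tab, at 220 deg in the lid's frame: 66 mm from the axis, 8 mm above the lower edge. The tab is 10 mm wide and 12 mm high and reaches 72 mm from the axis.
- tray: Shallow aluminium parts tray fixed to the counter, 130 (x) by 110 (y) by 30 mm high, walls and floor 3 mm. Origin: centre of its underside.
- bolt: Hex bolt with nut, bare steel, 72 mm long along its y axis, 22 mm across the hexagons, lying 19 mm high. Origin: centre of its underside. Head at y +26 to +36 mm, nut at y -24 to -14 mm, bare shank 12 mm thick between them, its axis 9 mm up. 75 g.
- elbow: Brass hose elbow, 49 by 51 by 27 mm, lying flat. Origin: centre of its underside. Two hexagon ends 27 mm across: one round the line y = -12 mm from x +7 to +21 mm (grip across y), one round the line x = -13 mm from y +8 to +22 mm (grip across x); axes 13 mm up. 90 g.
- bearing: Sealed ball bearing, steel ring 47 mm across and 14 mm high with dark seals, lying flat. Origin: centre of its underside. 106 g.
- filter_carton: Bystander: white carton with a coloured band, 69 by 68 by 85 mm, standing. Origin: centre of its underside. Leave alone.
- highlighter: Bystander: highlighter pen, 118 mm long along its y axis, 22 mm thick, lying near the front of the pot. Origin: centre of its underside. Leave alone.
- relay_carton: Bystander: small carton, 41 by 50 by 36 mm. Origin: centre of its underside. Leave alone.
Things that resemble listed ones, but are neither listed nor needed, are in the scene too. Leave any purple look-alike of the bearing alone.

How it is judged:
By the outcome, as a careful person would: the job done as asked, in the order asked, and still so for the second after the job is handed in, while the arm keeps its last pose, push and grip.
It also fails if it takes over 72 s, if anything falls off the work surface, if the arm or the gripper's body presses on something with over 40 N, if the wrist force passes 120 N, or if a joint passes its speed limit or range.

ROBOT

A 7-joint arm with a two-finger parallel gripper is mounted at the origin on the work surface; the furniture and walls round the work are solid. World frame = base frame: x ahead of the robot, y to its left, z up, the work surface at z = 0. Lengths are in mm, angles in rad, forces in N, time in s.
With the tool pointing down it reaches from about 400 to 850 mm from the base axis. Payload 6.9 kg.
Tool frame: the origin (TCP) lies between the finger pads; the fingertips stand 19 mm ahead of it and the grasp point (between the pads) is the TCP; z points along the fingers, y is the line along which they close (so a half turn about z gives the same grasp; the last joint's range is limited). The gripper opens to 85 mm and grips with 20 to 120 N. Pads are 22 mm wide; open, the fingers measure 114 mm over their backs; the gripper's body (76 mm by 85 mm) begins 54 mm behind the grasp point. The pads swing forward as they close: fully open they stand 13 mm farther back than shut.
Start: joints at [1.359, 0.507, -0.238, 1.5, 0.126, 1.149, -0.155], TCP at [195.269, -593.702, 250.275] pointing down, gripper open.
Joint ranges: [-3.08, 3.08], [-0.24, 2.05], [-1.43, 1.35], [0, 2.5], [-1.52, 4.66], [0.17, 1.96], [-2.89, 2.89]. Speed limits (rad/s): [2.39, 2.39, 3.14, 3.14, 3.14, 3.14, 3.14].

INTERFACE

Orientations are given as a rotation vector (axis times angle).
In Python, from station import status, camera, env, search_frame, trace gives the robot as it stands. The module is installed in compiled form; this text tells all that it offers.
- The arm moves only by the shell command python3 -m creep 'ROWS' [FORCE]. ROWS is JSON, a list of rows, each a list of 3 entries, a list of its own where there are three numbers: the turn, a rotation vector about the tool's x, y, z in degrees, then the shift along the tool's x, y, z in mm, then the finger opening in mm, from 0 to 85.4. In form: [[[rx, ry, rz], [tx, ty, tz], hand], ...]. A call has exactly 5 rows; each row shifts and turns the commanded pose from where the row before left it, along the tool's axes as they then stand; what a row does not reach is not made up. A row lasts 1/12 s, in which the tool goes at most 41.7 mm and 7.16 degrees, less where a joint would pass 70% of its speed; a pose out of reach is approached as far as the arm can. A call is refused whole if a number of a shift passes 41.7 or a number of a turn 7.16, either way. A call with a gripper value outside its range is refused whole. The fingers move at their own pace and stop on an object; FORCE is the grip in N (left out, the last holds). Time passes only in rows, so rows that do not move let the fingers close, or fill a call up. It gives the time, the measured TCP pose, the force, the opening and the grip force at its end, in the units of the state.
- status.get_state(): the state, without advancing time (a new reading comes with each control period).
- camera(name): name is "scene" or "top"; returns a dict with "image" (384x512x3 uint8, red, green, blue), "K" (3x3 intrinsics, pixels), "view" (4x4, takes a point from world to camera coordinates). Camera axes: x right, y down, z forward; pixel columns grow to the right and rows downward; lengths in mm; the calibration is good to about 2 mm. A picture is of the moment at which its call begins. There is no depth.
- env.job_done(): hands the job in; it is judged then, once.
Trained networks look in the newest picture that a camera, given by its name, has taken for a name from the list of things; names that differ only in an ending like _2 or _b are one class to them, and where a whole thing is asked for, a point or a joint stands for the part that bears it (a point fixed in the world has none). Each returns a list of dicts, best first, with "conf" (0 to 1); they miss things now and then, are a little off and sometimes report something else, mostly with a low value. They report only what shows in the picture. A call takes as long as a camera call. They do not tell look-alikes from the thing itself.
- search_frame(camera, target): "location" ([column, row] in pixels, amid what is visible of it).
- trace(camera, target): "pixels" (384x512 bool, what is visible of it) and "location" ([column, row] in pixels, amid what is visible of it).
The state is a dict: "clock": time; "qpos": joint angles; "qvel": joint speeds; "joint_torque": joint torques, N m; "tool_pos": TCP position; "tool_rot": TCP orientation; "force": force on the tool from outside, world axes, zero at the start; "wrist_torque": the same for the moment, N m; "opening": finger opening in mm; "gripper_force": force on a finger pad.
Only numpy, scipy, OpenCV 4.12 (cv2) and the standard library are available. Lean on these libraries where they do the work, as an engineer would, in place of code of your own. Each camera call takes 0.05 s, during which the arm holds its last target. There are 200 camera calls.

## Working session

There is one attempt and no reset: what is moved stays moved. The work goes in short steps, Python scripts to look and compute and a shell command to move; the robot and the scene stay as the last step left them, time stands still between calls to the robot, and variables do not carry over. Pictures are saved under pics/ and viewed, at most 10 in all, crops included, and the job is handed in when it is done.

```bash
mkdir -p pics; cat > h.py <<'E'
import numpy as np, cv2
from station import status, camera, env, search_frame, trace
from scipy.spatial.transform import Rotation as R
def ray(c,px,z):
    K=np.array(c["K"]);V=np.array(c["view"]);d=np.linalg.inv(K)@[px[0],px[1],1.]
    o=-V[:3,:3].T@V[:3,3];w=V[:3,:3].T@d
    return o+w*(z-o[2])/w[2]
def proj(c,p):
    V=np.array(c["view"]);q=np.array(c["K"])@(V[:3,:3]@np.array(p,float)+V[:3,3]);return q[:2]/q[2]
def save(c,n,box=None,s=1):
    im=c["image"][:,:,::-1]
    if box: im=im[box[1]:box[3],box[0]:box[2]]
    cv2.imwrite('pics/'+n,cv2.resize(im,None,fx=s,fy=s,interpolation=cv2.INTER_CUBIC))
E
python3 - <<'E'
from h import *
s=status.get_state();print({k:np.round(v,3).tolist() for k,v in s.items()})
H=dict(pot=35,lid=12,tray=10,bolt=9,elbow=13,bearing=7,filter_carton=42,highlighter=11,relay_carton=18,lid_grip=36,lid_tab=8,pot_rim=70,open_mark=58,middle_mark=58,lock_mark=71)
ims=[]
for n in("scene","top"):
    c=camera(n);save(c,n+'.png',None,1.5);
    V=c["view"];print(n,np.round(-V[:3,:3].T@V[:3,3]),np.round(V[2,:3],2))
    for t,z in H.items():
        print(t,[(np.round(d["location"]).tolist(),round(float(d["conf"]),2),np.round(ray(c,d["location"],z)[:2]).tolist()) for d in search_frame(n,t)[:3]])
E
```

```text
{'clock': 0.0, 'qpos': [1.359, 0.508, -0.238, 1.501, 0.126, 1.149, -0.155], 'qvel': [-0.001, -0.002, -0.001, 0.002, 0.001, 0.001, -0.0], 'joint_torque': [0.0, -62.06, -2.186, -24.966, 0.013, 0.012, 0.0], 'tool_pos': [195.055, -593.265, 249.432], 'tool_rot': [-3.1, -0.497, 0.001], 'force': [-0.189, 0.127, 0.205], 'wrist_torque': [-0.041, -0.027, -0.007], 'gripper_force': 0.0, 'opening': 85.146}
scene [1301.   88.  941.] [-0.67 -0.19 -0.71]
pot [([228.0, 214.0], 0.71, [531.0, -190.0])]
lid [([323.0, 219.0], 0.66, [463.0, 48.0]), ([226.0, 212.0], 0.64, [506.0, -204.0])]
tray [([133.0, 194.0], 0.89, [504.0, -475.0]), ([225.0, 217.0], 0.58, [519.0, -202.0])]
bolt [([190.0, 182.0], 0.43, [419.0, -339.0])]
elbow [([166.0, 241.0], 0.58, [637.0, -322.0]), ([226.0, 177.0], 0.37, [375.0, -244.0])]
bearing [([272.0, 238.0], 0.73, [554.0, -66.0]), ([231.0, 213.0], 0.54, [499.0, -192.0]), ([174.0, 211.0], 0.51, [533.0, -341.0])]
filter_carton [([387.0, 191.0], 0.58, [347.0, 198.0]), ([226.0, 214.0], 0.22, [537.0, -191.0])]
highlighter [([261.0, 196.0], 0.78, [424.0, -129.0])]
relay_carton [([226.0
[... 874 characters left out ...]
0.26, [444.0, 53.0])]
bearing [([314.0, 190.0], 0.73, [526.0, -328.0]), ([236.0, 187.0], 0.65, [536.0, -83.0]), ([311.0, 159.0], 0.23, [627.0, -321.0])]
filter_carton [([137.0, 246.0], 0.92, [353.0, 208.0]), ([192.0, 212.0], 0.61, [455.0, 45.0])]
highlighter [([252.0, 228.0], 0.62, [408.0, -135.0])]
relay_carton [([288.0, 237.0], 0.55, [379.0, -245.0]), ([311.0, 159.0], 0.34, [625.0, -320.0])]
lid_grip [([192.0, 216.0], 0.62, [442.0, 46.0])]
lid_tab [([193.0, 213.0], 0.96, [455.0, 49.0])]
pot_rim [([273.0, 190.0], 0.8, [516.0, -199.0])]
open_mark [([270.0, 188.0], 0.59, [526.0, -189.0])]
middle_mark [([270.0, 190.0], 0.86, [518.0, -189.0])]
lock_mark [([272.0, 191.0], 0.95, [514.0, -195.0])]
```

```bash
python3 - <<'E'
from h import *
c=camera("top");save(c,'t1.png',(90,110,420,290),2.4)
c=camera("scene");save(c,'s1.png',(90,130,420,310),2.4)
E
```

```text
(no output)
```

View pics/t1.png

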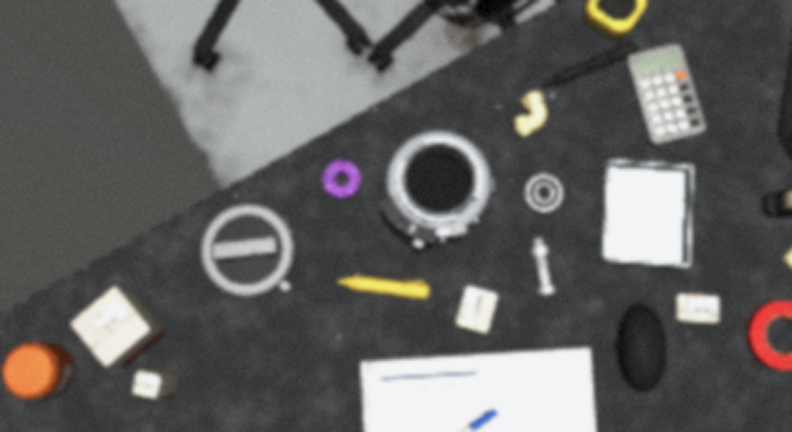

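View pics/s1.png

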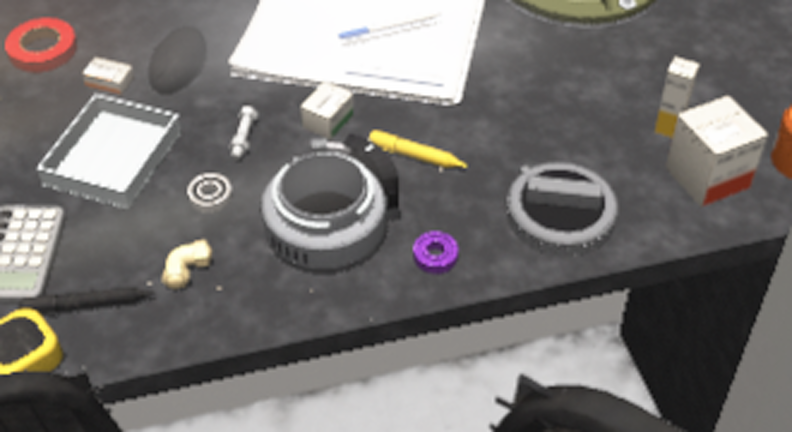

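The two pictures agree. In full top pixels, the pot is at (274,187), lid (193,214) with its tab at about (209,229), bolt (316,220), elbow (311,158), real bearing (316,190), purple one (232,185) and tray (359,198). Next: pot yaw and the parts' orientations.

```bash
python3 - <<'E'
from h import *
c=camera("top")
for t,z in dict(bolt=9,elbow=13,bearing=7,lid=12,tray=15,pot=46,lid_grip=40,lid_tab=8).items():
    for d in trace("top",t)[:2]:
        m=d["pixels"];v,u=np.nonzero(m)
        P=np.array([ray(c,(a,b),z)[:2] for a,b in zip(u,v)])
        r=cv2.minAreaRect(P.astype(np.float32));ev,E=np.linalg.eigh(np.cov(P.T))
        print(t,round(float(d["conf"]),2),len(u),'mean',P.mean(0).round(1),'rect',np.round(r[0],1),np.round(r[1],1),round(r[2],1),'pca',round(np.degrees(np.arctan2(E[1,1],E[0,1])),1),(4*np.sqrt(ev)).round(0))
print('tab',ray(c,(208.75,229.2),8))
A=c["image"][145:232,225:320,::-1];A=cv2.resize(A,None,fx=4,fy=4,interpolation=cv2.INTER_CUBIC)
c=camera("scene");
B=c["image"][165:252,185:280,::-1];B=cv2.resize(B,None,fx=4,fy=4,interpolation=cv2.INTER_CUBIC)
cv2.imwrite('pics/pot.png',cv2.convertScaleAbs(np.hstack([A,B]),alpha=1.3,beta=15))
E
```

```text
bolt 0.58 97 mean [ 630.  -323.4] rect [ 629.9 -324.1] [27.  49.6] 67.8 pca 158.4 [28. 55.]
bolt 0.5 79 mean [ 428.3 -332.2] rect [ 429.2 -332.3] [62.9 13.2] 6.4 pca -173.5 [14. 78.]
elbow 0.64 165 mean [ 629.3 -321. ] rect [ 629. -322.] [35.7 62.8] 67.8 pca 156.8 [36. 66.]
bearing 0.74 180 mean [543.3 -71.5] rect [542.5 -71.6] [44.6 44. ] 0.4 pca -161.9 [49. 50.]
bearing 0.74 189 mean [ 403.8 -135.2] rect [ 403.4 -131.6] [105.8  19.7] 86.6 pca 83.9 [ 20. 119.]
lid 0.86 1211 mean [449.6  46.3] rect [449.4  47.7] [121.3 117.4] 0.9 pca 166.7 [120. 123.]
tray 0.7 1650 mean [ 497.  -467.8] rect [ 497.4 -467.2] [119.1 137.8] 87.5 pca -179.5 [136. 157.]
pot 0.62 1703 mean [ 526.6 -193.3] rect [ 526.2 -192. ] [129.6 152.4] 58.8 pca 146.8 [132. 155.]
lid_grip 0.56 1144 mean [447.5  41.7] rect [448.3  43.3] [109.2 115. ] 0.0 pca 64.8 [112. 119.]
lid_tab 0.95 1214 mean [450.   47.1] rect [451.4  48.3] [118.3 118.1] 0.0 pca -140.5 [120. 124.]
tab [403.93988572  -1.23427873   8.        ]
```

View pics/pot.png

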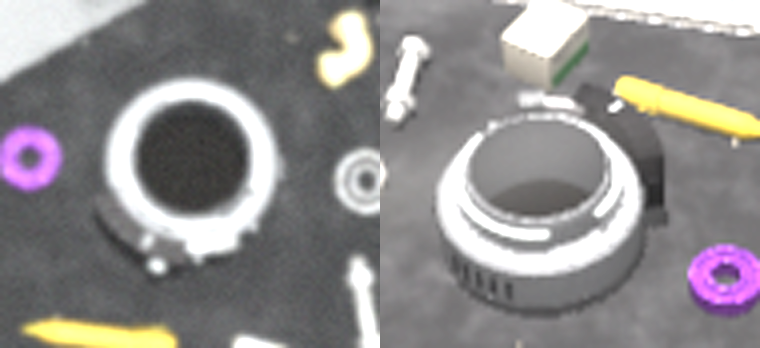

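```bash
cat >> h.py <<'E'
def tri(c1,p1,c2,p2):
    A=[];
    for c,p in((c1,p1),(c2,p2)):
        M=np.array(c["K"])@np.array(c["view"])[:3];A+=[p[0]*M[2]-M[0],p[1]*M[2]-M[1]]
    x=np.linalg.svd(np.array(A))[2][-1];return x[:3]/x[3]
E
python3 - <<'E'
from h import *
from scipy.optimize import least_squares
ct=camera("top");cs=camera("scene")
b=tri(ct,(264.2,211.2),cs,(244.2,190.8));print('boss',b)
# mouth: dark blob
g=cv2.cvtColor(ct["image"],cv2.COLOR_RGB2GRAY)
n,l,st,ce=cv2.connectedComponentsWithStats(((g<110)).astype(np.uint8)[150:225,240:310])
i=l[187-150,273-240];print(st[i])
cn,_=cv2.findContours((l==i).astype(np.uint8),cv2.RETR_EXTERNAL,cv2.CHAIN_APPROX_NONE)
e=cv2.fitEllipse(cn[0]);m=ray(ct,(e[0][0]+240,e[0][1]+150),70);print('ell',e,m)
for zz in(46,58,65,71):
  for nm,p in(('boss',(264.2,211.2)),('bar',(261.75,205))):
    q=ray(ct,p,zz)-m;print(nm,zz,np.hypot(*q[:2]).round(1),np.degrees(np.arctan2(q[1],q[0])).round(1))
# overlay model for yaws
A=[]
for yaw in(-4,4,12):
  row=[]
  for c,(x0,y0) in((ct,(225,145)),(cs,(185,165))):
    im=cv2.resize(c["image"][y0:y0+87,x0:x0+95,::-1],None,fx=4,fy=4,interpolation=cv2.INTER_CUBIC)
    def pt(a,r,z):
        t=np.radians(a+yaw);q=proj(c,[m[0]+r*np.cos(t),m[1]+r*np.sin(t),z]);return tuple(int(v) for v in (q-[x0,y0]+.5)*4-.5)
    def ln(L,col): cv2.polylines(im,[np.array(L)],False,col,1)
    ln([pt(a,44,70) for a in range(0,361,5)],(0,0,255))
    for g0 in(40,220): ln([pt(a,53,63) for a in range(g0+20,g0+161,5)],(0,255,0))
    ln([pt(a,81,71) for a in range(108,173,4)],(255,255,0))
    ln([pt(158,81,60),pt(158,88,60)],(255,0,255))
    ln([pt(148,60,71),pt(148,72,71)],(0,255,255))
    ln([pt(180,67,20),pt(180,67,46)],(0,128,255));ln([pt(220,67,30),pt(220,67,46)],(0,128,255))
    row.append(im)
  A.append(np.vstack(row))
cv2.imwrite('pics/fit.png',cv2.resize(np.hstack(A),(800,488)))
E
```

```text
boss [ 454.62115529 -169.37388285   52.35230268]
[ 19  20  28  29 655]
ell ((32.6601448059082, 34.18939971923828), (27.628982543945312, 28.36444091796875), 152.97291564941406) [ 534.33178409 -196.75361333   70.        ]
boss 46 82.4 162.3
bar 46 67.9 151.5
boss 58 83.6 162.5
bar 58 69.2 152.0
boss 65 84.3 162.5
bar 65 70.0 152.2
boss 71 84.9 162.6
bar 71 70.6 152.5
```

View pics/fit.png

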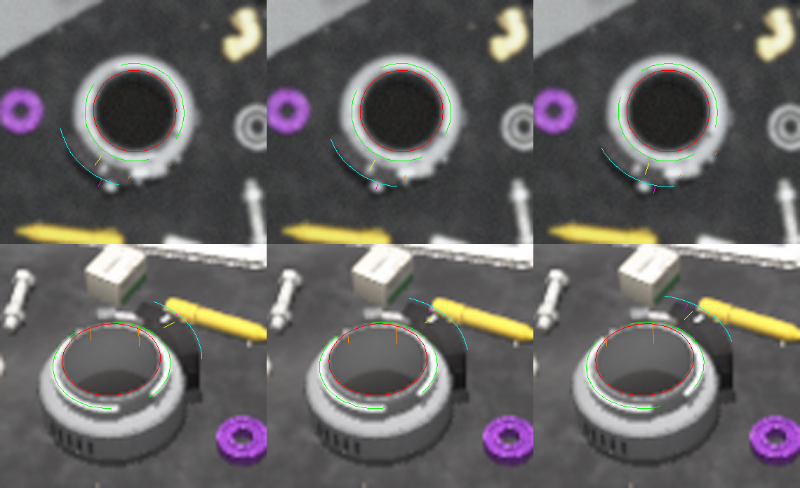

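The yaw-4° overlay (middle) matches the flange ends, boss and lock bar in both views. They all give about 4.4°, with the pot at (534,-197). Lid: centre about (450,46), tab at 226°, so its yaw is about 6.3°. Now I'll refine the parts by segmentation.

```bash
cat >> h.py <<'E'
def seg(c,box,z,lo=120):
    x0,y0,x1,y1=box;im=c["image"][y0:y1,x0:x1];k=8
    im=cv2.resize(im,None,fx=k,fy=k,interpolation=cv2.INTER_CUBIC)
    m=(im.max(2)>lo).astype(np.uint8);n,l,s,_=cv2.connectedComponentsWithStats(m);i=1+np.argmax(s[1:,4])
    v,u=np.nonzero(l==i);P=np.c_[(u+.5)/k-.5+x0,(v+.5)/k-.5+y0]
    W=np.array([ray(c,p,z)[:2] for p in P[::5]]);r=cv2.minAreaRect(W.astype(np.float32));ev,E=np.linalg.eigh(np.cov(W.T))
    return W,r,np.degrees(np.arctan2(E[1,1],E[0,1]))
def go(x,y,z,a=None):
    """a: world angle (deg) of tool y axis (mod 180). prints turn about tool z and shift in tool axes after turn"""
    s=status.get_state();M=R.from_rotvec(s["tool_rot"]).as_matrix();p=np.array(s["tool_pos"])
    cur=np.degrees(np.arctan2(M[1,1],M[0,1]));
    d=0 if a is None else (cur-a+90)%180-90   # tool z down: +rz lowers the world angle
    M2=M@R.from_rotvec([0,0,np.radians(d)]).as_matrix()
    print('at',p.round(1),'tooly',cur.round(1),'tilt',(M[:,2]*1000).round(),'q7',round(s["qpos"][6],2),'F',np.round(s["force"],1),'open',round(s["opening"],1),'t',round(s["clock"],2))
    print('-> turn z',round(d,1),'then shift',(M2.T@(np.array([x,y,z])-p)).round(1))
E
python3 - <<'E'
from h import *
for nm in("top","scene"):
  c=camera(nm);B={'top':dict(bolt=((304,203,330,240),9),elbow=((298,142,322,172),13),bearing=((304,178,330,203),10)),
   'scene':dict(bolt=((180,170,202,200),9),elbow=((153,226,182,255),13),bearing=((164,196,190,222),8))}[nm]
  for t,(b,z) in B.items():
    W,r,a=seg(c,b,z,125);print(nm,t,len(W),'mean',W.mean(0).round(1),np.round(r[0],1),np.round(r[1],1),'pca',a.round(1))
c=camera("top");c2=camera("scene")
A=[cv2.resize(k["image"][y:y+37,x:x+32,::-1],None,fx=11,fy=11,interpolation=cv2.INTER_CUBIC) for k,x,y in((c,302,205),(c,296,140))]
A+=[cv2.resize(c2["image"][y:y+37,x:x+32,::-1],None,fx=11,fy=11,interpolation=cv2.INTER_CUBIC) for x,y in((176,168),(152,226))]
cv2.imwrite('pics/parts.png',cv2.resize(np.vstack([np.hstack(A[:2]),np.hstack(A[2:])]),(512,592)))
go(430,-335,120,90+7)
E
```

```text
top bolt 1463 mean [ 429.6 -332.3] [ 430.5 -332.3] [74.2 20.3] pca -171.4
top elbow 2216 mean [ 631.4 -321.4] [ 631.2 -322.1] [39. 65.] pca 159.3
top bearing 2367 mean [ 526.4 -335.6] [ 526.6 -335.3] [50.5 49.9] pca -177.7
scene bolt 1529 mean [ 425.  -333.6] [ 425.  -332.9] [86.3 21.9] pca -170.7
scene elbow 3181 mean [ 630.  -321.9] [ 629.4 -322.5] [43.  69.3] pca 164.6
scene bearing 2484 mean [ 525.1 -336.8] [ 523.9 -336.7] [56.5 51.7] pca -158.5
at [ 195.3 -593.7  250.3] tooly -71.8 tilt [   -0.     0. -1000.] q7 -0.15 F [0.3 0.2 0.1] open 85.2 t 2.5
-> turn z 11.2 then shift [ 264.5 -228.1  130.3]
```

View pics/parts.png

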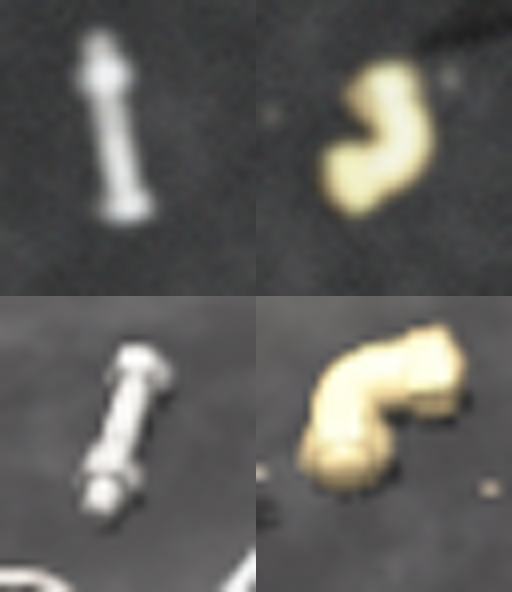

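Bolt: head end towards -x, axis about 8.5°, centre (430,-332). Elbow: corner on the -y side, so yaw is about 29° and hex end A is at about (652,-320). I'll start with the bearing at (526,-336).

```bash
python3 - <<'E'
from h import *
go(526,-336,90,98)
E
```

```text
at [ 195.3 -593.7  250.3] tooly -71.8 tilt [   -0.     0. -1000.] q7 -0.15 F [0.3 0.2 0.1] open 85.2 t 2.5
-> turn z 10.2 then shift [ 363.4 -209.1  160.3]
```

```bash
python3 -m creep '[[[0,0,5],[0,0,0],70],[[0,0,5.2],[0,0,0],70],[[0,0,0],[36,-21,0],70],[[0,0,0],[36,-21,0],70],[[0,0,0],[36,-21,10],70]]' && python3 -m creep '[[[0,0,0],[36,-21,10],70],[[0,0,0],[36,-21,10],70],[[0,0,0],[36,-21,20],70],[[0,0,0],[36,-21,20],70],[[0,0,0],[36,-21,30],70]]' && python3 -m creep '[[[0,0,0],[36,-21,30],70],[[0,0,0],[36,-21,30],70],[[0,0,0],[0,0,0],70],[[0,0,0],[0,0,0],70],[[0,0,0],[0,0,0],70]]'
python3 - <<'E'
from h import *
go(526,-336,18,98)
E
```

```text
clock: 2.92
tool_pos: [293.8, -517.0, 242.1]
tool_rot: [3.131, 0.216, 0.003]
force: [1.4, -0.6, -0.2]
opening: 69.9
gripper_force: 0.0
clock: 3.33
tool_pos: [444.2, -398.0, 161.3]
tool_rot: [3.132, 0.221, 0.004]
force: [0.7, -1.0, -0.0]
opening: 70.4
gripper_force: 0.0
clock: 3.75
tool_pos: [494.6, -357.8, 112.0]
tool_rot: [3.134, 0.22, -0.001]
force: [-0.7, -1.5, 0.8]
opening: 70.0
gripper_force: 0.0
at [ 494.6 -357.8  112. ] tooly -82.0 tilt [   -1.    -0. -1000.] q7 -0.99 F [-0.7 -1.5  0.8] open 70.0 t 3.75
-> turn z 0.0 then shift [ 34.2 -17.3  94. ]
```

```bash
python3 -m creep '[[[0,0,0],[17,-9,10],70],[[0,0,0],[17,-8,10],70],[[0,0,0],[0,0,25],70],[[0,0,0],[0,0,20],70],[[0,0,0],[0,0,0],70]]' && python3 - <<'E'
from h import *
go(526,-336,18,98)
c=camera("top");save(c,'b1.png',(270,150,360,240),5)
E
```

```text
clock: 4.17
tool_pos: [523.4, -336.7, 44.5]
tool_rot: [-3.133, -0.216, 0.007]
force: [-0.6, -0.5, -0.0]
opening: 70.3
gripper_force: 0.0
at [ 523.4 -336.7   44.5] tooly -82.1 tilt [   -4.     1. -1000.] q7 -1.07 F [-0.6 -0.5 -0. ] open 70.3 t 4.17
-> turn z -0.1 then shift [ 2.8 -0.3 26.5]
```

View pics/b1.png

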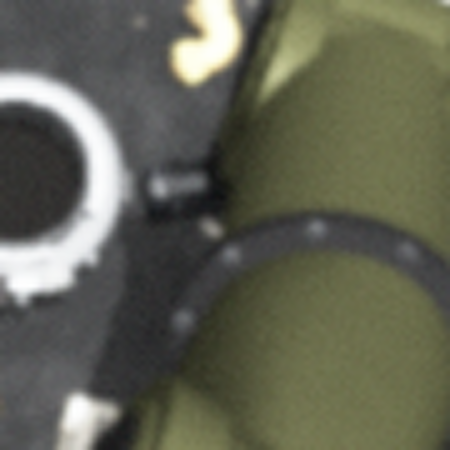

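The arm hides the bearing from above; the pot at left is clear of the fingers. On with the grip.

```bash
python3 -m creep '[[[0,0,0],[2.5,0,15],70],[[0,0,0],[0,0,11],70],[[0,0,0],[0,0,0],70],[[0,0,0],[0,0,0],30],[[0,0,0],[0,0,0],30]]' 40 && python3 -m creep '[[[0,0,0],[0,0,0],30],[[0,0,0],[0,0,0],30],[[0,0,0],[0,0,0],30],[[0,0,0],[0,0,-20],30],[[0,0,0],[0,0,-25],30]]' && python3 -m creep '[[[0,0,0],[0,0,-25],30],[[0,0,0],[0,0,0],30],[[0,0,0],[0,0,0],30],[[0,0,0],[0,0,0],30],[[0,0,0],[0,0,0],30]]'; python3 - <<'E'
from h import *
go(502,-468,70,None)
E
```

```text
clock: 4.63
tool_pos: [528.6, -336.1, 22.1]
tool_rot: [3.133, 0.218, 0.001]
force: [-1.0, 1.3, 1.3]
opening: 46.7
gripper_force: 0.3
clock: 5.05
tool_pos: [527.3, -334.9, 65.2]
tool_rot: [-3.132, -0.219, 0.005]
force: [0.1, 0.8, -0.8]
opening: 44.3
gripper_force: 41.5
clock: 5.47
tool_pos: [527.8, -335.2, 90.1]
tool_rot: [-3.133, -0.219, 0.002]
force: [0.3, 0.5, -1.4]
opening: 44.2
gripper_force: 41.5
at [ 527.8 -335.2   90.1] tooly -82.0 tilt [   -2.     1. -1000.] q7 -1.06 F [ 0.3  0.5 -1.4] open 44.2 t 5.47
-> turn z 0 then shift [-44.1 127.9  20. ]
```

```bash
python3 -m creep '[[[0,0,0],[-11,32,0],30],[[0,0,0],[-11,32,0],30],[[0,0,0],[-11,32,0],30],[[0,0,0],[-11,32,0],30],[[0,0,0],[0,0,10],30]]' && python3 -m creep '[[[0,0,0],[0,0,20],30],[[0,0,0],[0,0,20],30],[[0,0,0],[0,0,14],30],[[0,0,0],[0,0,0],30],[[0,0,0],[0,0,0],30]]'&& python3 -m creep '[[[0,0,0],[0,0,0],60],[[0,0,0],[0,0,0],60],[[0,0,0],[0,0,0],60],[[0,0,0],[0,0,-20],60],[[0,0,0],[0,0,-35],60]]' && python3 -m creep '[[[0,0,0],[0,0,-20],30],[[0,0,0],[0,0,0],30],[[0,0,0],[0,0,0],30],[[0,0,0],[0,0,0],30],[[0,0,0],[0,0,0],30]]'; python3 - <<'E'
from h import *
go(424,-333,90,98.5)
E
```

```text
clock: 5.88
tool_pos: [498.6, -478.2, 81.1]
tool_rot: [3.128, 0.205, -0.003]
force: [-0.6, -2.0, -1.0]
opening: 44.3
gripper_force: 41.6
clock: 6.3
tool_pos: [502.1, -467.6, 25.1]
tool_rot: [-3.132, -0.219, 0.003]
force: [-0.0, -0.2, -1.5]
opening: 44.1
gripper_force: 47.0
clock: 6.72
tool_pos: [500.7, -466.7, 78.7]
tool_rot: [-3.128, -0.219, 0.008]
force: [0.6, -0.8, 0.7]
opening: 60.0
gripper_force: 0.0
clock: 7.13
tool_pos: [502.2, -467.9, 100.8]
tool_rot: [-3.132, -0.219, 0.002]
force: [0.3, -0.3, 0.4]
opening: 30.5
gripper_force: 0.0
at [ 502.2 -467.9  100.8] tooly -82.0 tilt [   -2.     1. -1000.] q7 -0.86 F [ 0.3 -0.3  0.4] open 30.5 t 7.13
-> turn z -0.5 then shift [ -57.3 -145.    11.1]
```

```bash
python3 -m creep '[[[0,0,0],[-12,-29,0],40],[[0,0,0],[-12,-29,0],40],[[0,0,0],[-11,-29,0],40],[[0,0,0],[-11,-29,0],40],[[0,0,0],[-11,-29,11],40]]' && python3 -m creep '[[[0,0,0],[0,0,20],40],[[0,0,0],[0,0,20],40],[[0,0,0],[0,0,0],40],[[0,0,0],[0,0,0],40],[[0,0,0],[0,0,0],40]]'; python3 - <<'E'
from h import *
go(424,-333,20,98.5)
c=camera("scene")
W,r,a=seg(c,(180,170,202,200),9,125);print(W.mean(0).round(1),r[1])
save(c,'bolt2.png',(90,140,250,250),5)
E
```

```text
clock: 7.55
tool_pos: [425.7, -331.8, 91.4]
tool_rot: [3.133, 0.219, 0.002]
force: [0.7, -0.3, 0.1]
opening: 39.8
gripper_force: 0.0
clock: 7.97
tool_pos: [426.4, -333.0, 51.2]
tool_rot: [-3.134, -0.219, 0.0]
force: [-0.8, -0.3, 1.1]
opening: 40.0
gripper_force: 0.0
at [ 426.4 -333.    51.2] tooly -82.0 tilt [   -0.     0. -1000.] q7 -1.01 F [-0.8 -0.3  1.1] open 40.0 t 7.97
-> turn z -0.5 then shift [-2.3 -0.3 31.2]
[ 430.5 -333.2] (83.81177520751953, 17.641189575195312)
```

View pics/bolt2.png

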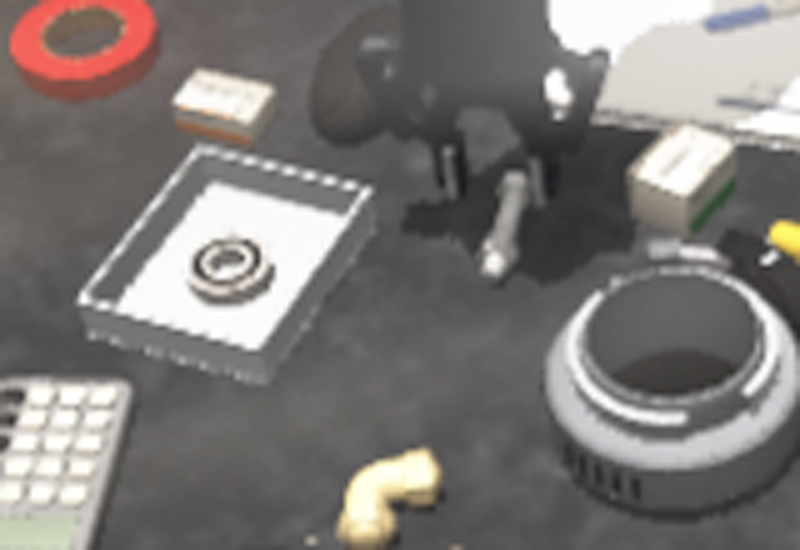

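```bash
python3 -m creep '[[[0,0,0],[-2,0,15],40],[[0,0,0],[0,0,15.5],40],[[0,0,0],[0,0,0],40],[[0,0,0],[0,0,0],0],[[0,0,0],[0,0,0],0]]' 40 && python3 -m creep '[[[0,0,0],[0,0,0],0],[[0,0,0],[0,0,0],0],[[0,0,0],[0,0,-10],0],[[0,0,0],[0,0,-25],0],[[0,0,0],[0,0,-35],0]]' && python3 -m creep '[[[0,0,0],[0,0,-35],0],[[0,0,0],[0,0,0],0],[[0,0,0],[0,0,0],0],[[0,0,0],[0,0,0],0],[[0,0,0],[0,0,0],0]]'; python3 - <<'E'
from h import *
go(528,-198,125,None)
E
```

```text
clock: 8.43
tool_pos: [424.7, -333.4, 21.5]
tool_rot: [3.133, 0.219, 0.001]
force: [-0.7, -0.1, -0.8]
opening: 16.8
gripper_force: 0.0
clock: 8.85
tool_pos: [422.8, -332.0, 90.1]
tool_rot: [-3.131, -0.22, 0.006]
force: [0.4, -1.3, -1.7]
opening: 9.8
gripper_force: 39.4
clock: 9.27
tool_pos: [423.5, -332.6, 124.9]
tool_rot: [-3.133, -0.219, 0.002]
force: [0.8, -0.5, -1.3]
opening: 10.4
gripper_force: 39.4
at [ 423.5 -332.6  124.9] tooly -82.0 tilt [   -1.     1. -1000.] q7 -0.97 F [ 0.8 -0.5 -1.3] open 10.4 t 9.27
-> turn z 0 then shift [ 1.222e+02 -1.188e+02 -1.000e-01]
```

```bash
python3 -m creep '[[[0,0,0],[24.4,-23.8,0],0],[[0,0,0],[24.4,-23.8,0],0],[[0,0,0],[24.4,-23.8,0],0],[[0,0,0],[24.4,-23.8,0],0],[[0,0,0],[24.4,-23.8,0],0]]' && python3 -m creep '[[[0,0,0],[0,0,0],0],[[0,0,0],[0,0,0],0],[[0,0,0],[0,0,20],0],[[0,0,0],[0,0,0],0],[[0,0,0],[0,0,0],0]]'; python3 - <<'E'
from h import *
go(528,-198,62,None)
c=camera("scene");save(c,'bp.png',(170,120,290,230),5)
E
```

```text
clock: 9.68
tool_pos: [528.4, -196.6, 124.1]
tool_rot: [-3.133, -0.219, 0.004]
force: [-0.1, -0.6, 0.4]
opening: 9.9
gripper_force: 39.4
clock: 10.1
tool_pos: [526.5, -199.1, 104.2]
tool_rot: [-3.133, -0.217, 0.006]
force: [-0.1, -0.4, -1.0]
opening: 10.0
gripper_force: 39.4
at [ 526.5 -199.1  104.2] tooly -82.1 tilt [   -4.     1. -1000.] q7 -1.28 F [-0.1 -0.4 -1. ] open 10.0 t 10.1
-> turn z 0 then shift [ 1.8 -0.8 42.2]
```

View pics/bp.png

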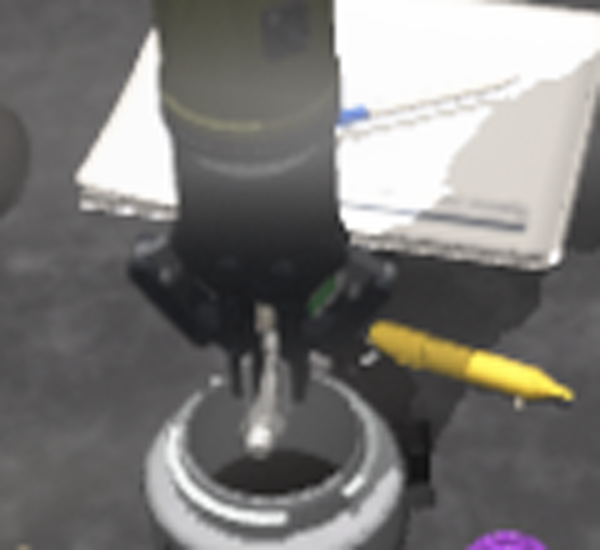

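Bolt centred over the mouth; lower and release.

```bash
python3 -m creep '[[[0,0,0],[1,0,15],0],[[0,0,0],[0,0,15],0],[[0,0,0],[0,0,12],0],[[0,0,0],[0,0,0],0],[[0,0,0],[0,0,0],0]]' && python3 -m creep '[[[0,0,0],[0,0,0],32],[[0,0,0],[0,0,0],32],[[0,0,0],[0,0,0],32],[[0,0,0],[0,0,-20],32],[[0,0,0],[0,0,-40],32]]' && python3 -m creep '[[[0,0,5],[0,0,0],50],[[0,0,5],[0,0,0],50],[[0,0,5],[0,0,0],50],[[0,0,5],[0,0,0],50],[[0,0,0],[0,0,0],50]]'; python3 - <<'E'
from h import *
go(653,-320,90,119)
E
```

```text
clock: 10.57
tool_pos: [529.0, -198.6, 63.8]
tool_rot: [-3.134, -0.218, 0.001]
force: [-0.4, -0.5, -0.7]
opening: 10.3
gripper_force: 39.4
clock: 10.98
tool_pos: [527.0, -197.4, 121.0]
tool_rot: [-3.131, -0.22, 0.011]
force: [1.5, 0.2, 0.4]
opening: 31.6
gripper_force: 0.0
clock: 11.4
tool_pos: [529.7, -198.0, 124.3]
tool_rot: [3.123, -0.334, 0.002]
force: [-0.3, 0.1, -0.3]
opening: 49.9
gripper_force: 0.0
at [ 529.7 -198.   124.3] tooly -102.2 tilt [    1.    -0. -1000.] q7 -1.55 F [-0.3  0.1 -0.3] open 49.9 t 11.4
-> turn z -41.2 then shift [ 48.7 166.4  34.5]
```

```bash
python3 -m creep '[[[0,0,-7],[0,0,0],50],[[0,0,-7],[0,0,0],50],[[0,0,-7],[0,0,0],50],[[0,0,-7],[0,0,0],50],[[0,0,-7],[0,0,0],50]]' && python3 -m creep '[[[0,0,-6.2],[0,0,0],50],[[0,0,0],[9,33,0],50],[[0,0,0],[10,33,0],50],[[0,0,0],[10,33,0],50],[[0,0,0],[10,33,0],50]]' && python3 -m creep '[[[0,0,0],[10,34,10],50],[[0,0,0],[0,0,20],50],[[0,0,0],[0,0,30],50],[[0,0,0],[0,0,0],50],[[0,0,0],[0,0,0],50]]'; python3 - <<'E'
from h import *
go(653,-320,20,119)
c=camera("scene");save(c,'elb.png',(120,180,260,280),5)
E
```

```text
clock: 11.82
tool_pos: [529.6, -198.2, 124.0]
tool_rot: [3.075, 0.641, 0.001]
force: [-0.3, -0.7, -0.6]
opening: 50.0
gripper_force: 0.0
clock: 12.23
tool_pos: [628.8, -295.7, 124.3]
tool_rot: [3.038, 0.796, 0.001]
force: [1.1, 0.2, 0.9]
opening: 50.0
gripper_force: 0.0
clock: 12.65
tool_pos: [651.9, -318.5, 62.1]
tool_rot: [-3.037, -0.794, 0.005]
force: [0.1, -0.5, 0.5]
opening: 50.0
gripper_force: 0.0
at [ 651.9 -318.5   62.1] tooly -60.7 tilt [   -4.     2. -1000.] q7 -0.85 F [ 0.1 -0.5  0.5] open 50.0 t 12.65
-> turn z 0.3 then shift [ 0.3  2.  42.1]
```

View pics/elb.png

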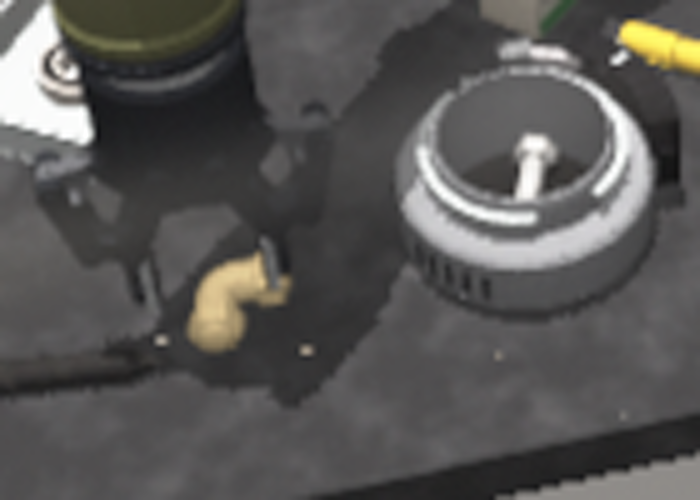

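Picture: the bolt lies in the pot (533,160 in the crop). The fingers straddle elbow end A at (215,330); the right finger's tip (275,285) stands in line with end B. I'll check its clearance with the model before descending.

```bash
python3 - <<'E'
from h import *
c=camera("scene")
for (ox,oy,yw) in((633,-317,29),(633,-317,24),(633,-317,34)):
  M=R.from_euler('z',yw,degrees=True).as_matrix()
  f=lambda p:((proj(c,M@np.array(p,float)+[ox,oy,0])-[120,180])*5).round().tolist()
  print(yw,'A end bottom/top',f([21,-12,0]),f([21,-12,26]),'B end bot/top',f([-13,22,0]),f([-13,22,26]),'B side near',f([0.5,15,13]),'corner top',f([-13,-12,24]))
for s in(1,-1):
  for z in (48,3): print('tip',s,z,((proj(c,[652+s*25*.49,-318.5-s*25*.87,z])-[120,180])*5).round())
im=c["image"].astype(int);m=(im[:,:,0]-im[:,:,2]>35)&(im[:,:,0]>110);m[:,:150]=0;m[:,182:]=0;m[:225]=0;m[256:]=0
v,u=np.nonzero(m);print('brass',(u.min()-120)*5,(u.max()+1-120)*5,(v.min()-180)*5,(v.max()+1-180)*5, 'low pt',(np.mean(u[v==v.max()])-120)*5)
E
```

```text
29 A end bottom/top [224.0, 351.0] [217.0, 319.0] B end bot/top [283.0, 287.0] [277.0, 255.0] B side near [270.0, 294.0] corner top [210.0, 270.0]
24 A end bottom/top [220.0, 350.0] [213.0, 318.0] B end bot/top [286.0, 290.0] [280.0, 257.0] B side near [270.0, 296.0] corner top [212.0, 268.0]
34 A end bottom/top [228.0, 352.0] [221.0, 320.0] B end bot/top [280.0, 285.0] [274.0, 252.0] B side near [269.0, 292.0] corner top [208.0, 272.0]
tip 1 48 [161. 292.]
tip 1 3 [175. 349.]
tip -1 48 [264. 272.]
tip -1 3 [275. 329.]
brass 190 290 255 350 low pt 212.5
```

```bash
python3 -m creep '[[[0,0,0],[0,1,14],50],[[0,0,0],[0,0,14],50],[[0,0,0],[0,0,13],50],[[0,0,0],[0,0,0],50],[[0,0,0],[0,0,0],10]]' 40 && python3 -m creep '[[[0,0,0],[0,0,0],10],[[0,0,0],[0,0,0],10],[[0,0,0],[0,0,0],10],[[0,0,0],[0,0,-10],10],[[0,0,0],[0,0,-25],10]]' && python3 -m creep '[[[0,0,0],[0,0,-35],10],[[0,0,0],[0,0,-40],10],[[0,0,0],[0,0,0],10],[[0,0,0],[0,0,0],10],[[0,0,0],[0,0,0],10]]'; python3 - <<'E'
from h import *
go(552,-192,130,None)
E
```

```text
clock: 13.17
tool_pos: [656.6, -323.7, 27.9]
tool_rot: [3.032, 0.788, 0.01]
force: [-1.5, -1.0, 24.7]
opening: 39.3
gripper_force: 11.8
clock: 13.58
tool_pos: [651.2, -319.1, 54.1]
tool_rot: [-3.036, -0.792, 0.008]
force: [-0.2, 0.2, -1.8]
opening: 26.0
gripper_force: 38.6
clock: 14.0
tool_pos: [653.0, -319.7, 131.6]
tool_rot: [-3.039, -0.792, 0.002]
force: [-0.5, 0.1, -1.2]
opening: 26.1
gripper_force: 38.5
at [ 653.  -319.7  131.6] tooly -60.8 tilt [   -1.     0. -1000.] q7 -0.83 F [-0.5  0.1 -1.2] open 26.1 t 14.0
-> turn z 0 then shift [ -25.8 -160.7    1.8]
```

```bash
python3 -m creep '[[[0,0,0],[-4,-32,0],10],[[0,0,0],[-4,-32,0],10],[[0,0,0],[-4,-32,0],10],[[0,0,0],[-4,-32,0],10],[[0,0,0],[-4,-26,0],10]]' && python3 -m creep '[[[0,0,0],[0,0,0],10],[[0,0,0],[0,0,0],10],[[0,0,0],[0,0,10],10],[[0,0,0],[0,0,0],10],[[0,0,0],[0,0,0],10]]'; python3 - <<'E'
from h import *
go(551,-198,89,None)
E
```

```text
clock: 14.42
tool_pos: [558.2, -192.7, 130.3]
tool_rot: [-3.036, -0.793, 0.006]
force: [-0.4, 0.9, -1.5]
opening: 26.0
gripper_force: 38.6
clock: 14.83
tool_pos: [560.7, -196.2, 120.8]
tool_rot: [-3.04, -0.79, 0.003]
force: [0.4, -0.3, -0.6]
opening: 25.6
gripper_force: 38.8
at [ 560.7 -196.2  120.8] tooly -60.9 tilt [   -2.     1. -1000.] q7 -0.99 F [ 0.4 -0.3 -0.6] open 25.6 t 14.83
-> turn z 0 then shift [-9.3 -3.1 31.9]
```

```bash
python3 -m creep '[[[0,0,0],[-9,-3,10],10],[[0,0,0],[0,0,12],10],[[0,0,0],[0,0,10],10],[[0,0,0],[0,0,0],10],[[0,0,0],[0,0,0],10]]' && python3 -m creep '[[[0,0,0],[0,0,0],40],[[0,0,0],[0,0,0],40],[[0,0,0],[0,0,0],40],[[0,0,0],[0,0,-20],40],[[0,0,0],[0,0,-40],40]]' && python3 -m creep '[[[0,0,0],[0,0,-30],50],[[0,0,0],[0,0,0],50],[[0,0,0],[0,0,0],50],[[0,0,0],[0,0,0],50],[[0,0,0],[0,0,0],50]]'; python3 - <<'E'
from h import *
c=camera("scene")
for t in("elbow","bolt"):print(t,[(np.round(d["location"]).tolist(),round(float(d["conf"]),2)) for d in search_frame("scene",t)[:3]])
im=c["image"].astype(int);m=(im[:,:,0]-im[:,:,2]>35)&(im[:,:,0]>110);m[:,:195]=0;m[:,260:]=0;m[:170]=0;m[256:]=0
v,u=np.nonzero(m);print('brass',len(u),np.c_[u,v].mean(0),np.c_[u,v].min(0),np.c_[u,v].max(0))
print('rim px',[proj(c,[534+44*a,-197+44*b,70]).round() for a,b in((1,0),(-1,0),(0,1),(0,-1))],'floor',proj(c,[534,-197,20]))
# lid measure now: bar & ring
ct=camera("top")
def fitl(r):pass
g=cv2.cvtColor(ct["image"],cv2.COLOR_RGB2GRAY)[185:245,165:225]
g=cv2.resize(g,None,fx=8,fy=8,interpolation=cv2.INTER_CUBIC);mk=(g>115).astype(np.uint8)
n,l,st,_=cv2.connectedComponentsWithStats(mk)
for i in np.argsort(-st[1:,4])[:3]+1:
    cn,_=cv2.findContours((l==i).astype(np.uint8),cv2.RETR_EXTERNAL,cv2.CHAIN_APPROX_NONE)
    P=(cn[0][:,0,:]+.5)/8-.5+[165,185]
    for z in(24,48):
        W=np.array([ray(ct,p,z)[:2] for p in P],np.float32);r=cv2.minAreaRect(W);cc=cv2.fitEllipse(W)
        print(i,st[i][4],z,'rect',np.round(r[0],1),np.round(r[1],1),round(r[2],1),'ell',np.round(cc[0],1),np.round(cc[1],1))
go(450,46,150,6.3)
E
```

```text
clock: 15.25
tool_pos: [551.8, -197.1, 89.8]
tool_rot: [-3.039, -0.791, 0.002]
force: [0.5, 0.5, -0.6]
opening: 25.9
gripper_force: 38.8
clock: 15.67
tool_pos: [549.3, -196.4, 147.6]
tool_rot: [-3.036, -0.792, 0.01]
force: [0.7, 0.6, 0.6]
opening: 40.6
gripper_force: 0.0
clock: 16.08
tool_pos: [551.1, -197.0, 179.7]
tool_rot: [-3.039, -0.792, 0.002]
force: [-0.1, 1.1, -0.1]
opening: 49.8
gripper_force: 0.0
elbow [([224.0, 214.0], 0.46)]
bolt [([229.0, 221.0], 0.18)]
brass 261 [234.96934866 203.06896552] [212 184] [259 217]
rim px [array([219., 218.]), array([229., 193.]), array([241., 209.]), array([208., 202.])] floor [225.18159004 218.56999269]
3 57645 24 rect [450.5  47.1] [122.1 121.3] 0.0 ell [449.9  45.8] [119.1 127.3]
3 57645 48 rect [448.2  43.2] [119.7 118.9] 0.0 ell [447.6  42. ] [116.8 124.9]
1 1692 24 rect [535.2  74. ] [11.4 35.5] 0.0 ell [536.4  77.1] [11.4 36.6]
1 1692 48 rect [531.2  69.6] [11.1 34.8] 0.0 ell [532.4  72.6] [11.2 35.9]
2 70 24 rect [538.8 -48.1] [4.3 2.3] 0.7 ell [539.2 -48.3] [2.4 5.1]
2 70 48 rect [534.7 -50.1] [4.3 2.3] 0.7 ell [535.1 -50.2] [2.3 5. ]
at [ 551.4 -196.9  179.6] tooly -60.8 tilt [   -2.     1. -1000.] q7 -0.96 F [-0.6 -0.2 -0.7] open 49.9 t 16.28
-> turn z -67.1 then shift [252.5 -74.1  29.9]
```

Elbow is detected inside the mouth. Lid centre is consistent at (450,46); on to it.

```bash
python3 -m creep '[[[0,0,-6.7],[0,0,0],60],[[0,0,-6.7],[0,0,0],60],[[0,0,-6.7],[0,0,0],60],[[0,0,-6.7],[0,0,0],60],[[0,0,-6.7],[0,0,0],60]]' && python3 -m creep '[[[0,0,-6.7],[0,0,0],60],[[0,0,-6.7],[0,0,0],60],[[0,0,-6.7],[0,0,0],60],[[0,0,-6.7],[0,0,0],60],[[0,0,-6.8],[0,0,0],60]]' && python3 -m creep '[[[0,0,0],[30,-9,0],60],[[0,0,0],[30,-9,0],60],[[0,0,0],[30,-9,0],60],[[0,0,0],[30,-9,0],60],[[0,0,0],[30,-9,0],60]]' && python3 -m creep '[[[0,0,0],[30,-9,10],60],[[0,0,0],[30,-9,10],60],[[0,0,0],[30,-9,10],60],[[0,0,0],[0,0,0],60],[[0,0,0],[0,0,0],60]]'; python3 - <<'E'
from h import *
go(450,46,90,6.3)
c=camera("scene")
im=c["image"].astype(int);m=(im[:,:,0]-im[:,:,2]>35)&(im[:,:,0]>110);m[:,:200]=0;m[:,245:]=0;m[:188]=0;m[256:]=0
v,u=np.nonzero(m);print('brass',len(u),np.c_[u,v].mean(0),np.c_[u,v].min(0),np.c_[u,v].max(0))
A=cv2.resize(c["image"][175:245,195:260,::-1],None,fx=6,fy=6,interpolation=cv2.INTER_CUBIC);B=cv2.resize(c["image"][175:245,285:360,::-1],None,fx=5,fy=6,interpolation=cv2.INTER_CUBIC)
cv2.imwrite('pics/last.png',np.hstack([A,B]))
E
```

```text
clock: 16.7
tool_pos: [551.6, -197.0, 180.0]
tool_rot: [-2.677, -1.642, 0.001]
force: [0.5, -0.1, -0.1]
opening: 60.1
gripper_force: 0.0
clock: 17.12
tool_pos: [551.6, -197.1, 180.0]
tool_rot: [-2.089, -2.346, 0.0]
force: [-1.0, 0.5, 0.2]
opening: 60.2
gripper_force: 0.0
clock: 17.53
tool_pos: [489.6, -51.8, 180.1]
tool_rot: [-2.096, -2.339, 0.0]
force: [-0.0, 0.3, 0.6]
opening: 60.0
gripper_force: 0.0
clock: 17.95
tool_pos: [452.9, 35.2, 150.2]
tool_rot: [-2.09, -2.344, 0.001]
force: [0.3, -0.6, 0.5]
opening: 60.2
gripper_force: 0.0
at [452.9  35.2 150.2] tooly 6.6 tilt [   -1.     0. -1000.] q7 -0.45 F [ 0.3 -0.6  0.5] open 60.2 t 17.95
-> turn z 0.3 then shift [11.  -1.7 60.2]
brass 169 [224.0887574  212.49704142] [212 188] [244 217]
```

```bash
python3 -m creep '[[[0,0,0],[11,-1.7,25],60],[[0,0,0],[0,0,30],60],[[0,0,0],[0,0,30],60],[[0,0,0],[0,0,0],60],[[0,0,0],[0,0,0],60]]'; python3 -m creep '[[[0,0,0],[0,0,10],60],[[0,0,0],[0,0,10],60],[[0,0,0],[0,0,0],60],[[0,0,0],[0,0,0],10],[[0,0,0],[0,0,0],10]]' 60;  python3 -m creep '[[[0,0,0],[0,0,0],10],[[0,0,0],[0,0,0],10],[[0,0,0],[0,0,0],10],[[0,0,0],[0,0,0],10],[[0,0,0],[0,0,0],10]]' 110; python3 - <<'E'
from h import *
go(450,46,44,6.3)
E
```

```text
clock: 18.42
tool_pos: [450.6, 43.3, 64.9]
tool_rot: [-2.096, -2.338, 0.004]
force: [-0.0, 0.5, 0.9]
opening: 60.1
gripper_force: 0.0
clock: 18.83
tool_pos: [451.8, 44.1, 46.9]
tool_rot: [2.096, 2.338, 0.002]
force: [-0.3, -0.4, -0.3]
opening: 36.8
gripper_force: 0.0
clock: 19.25
tool_pos: [451.6, 44.2, 46.9]
tool_rot: [2.095, 2.339, 0.001]
force: [-2.1, -1.1, 12.6]
opening: 17.5
gripper_force: 108.0
at [451.6  44.2  46.9] tooly 6.3 tilt [    2.    -1. -1000.] q7 -0.67 F [-2.1 -1.1 12.6] open 17.5 t 19.25
-> turn z -0.0 then shift [ 2.  -1.4  2.9]
```

```bash
python3 -m creep '[[[0,0,0],[0,0,-5],10],[[0,0,0],[0,0,-15],10],[[0,0,0],[0,0,-30],10],[[0,0,0],[0,0,-30],10],[[0,0,0],[0,0,-30],10]]' && python3 -m creep '[[[0,0,1.9],[0,0,0],10],[[0,0,0],[0,0,0],10],[[0,0,0],[0,0,0],10],[[0,0,0],[0,0,0],10],[[0,0,0],[0,0,0],10]]'; python3 - <<'E'
from h import *
go(534.5,-198.8,155,4.4)
c=camera("scene")
for d in trace("scene","lid")[:2]:
    v,u=np.nonzero(d["pixels"]);print(round(float(d["conf"]),2),len(u),u.min(),u.max(),v.min(),v.max())
s=status.get_state();p=np.array(s["tool_pos"])
for off in(-3,0,3):
  P=np.array([proj(c,[p[0]+59*np.cos(t),p[1]+off+59*np.sin(t),p[2]-47+z]) for t in np.linspace(0,6.28,90) for z in(0,24)])
  print(off,P.min(0).round(1),P.max(0).round(1))
g=cv2.cvtColor(c["image"],cv2.COLOR_RGB2GRAY);r=int(P[:,1].mean());
for rr in(r-3,r,r+3): print(rr,g[rr,int(P[:,0].min())-10:int(P[:,0].min())+12],g[rr,int(P[:,0].max())-14:int(P[:,0].max())+10])
E
```

```text
clock: 19.67
tool_pos: [450.1, 44.5, 157.0]
tool_rot: [-2.094, -2.34, 0.001]
force: [0.3, -1.0, -2.7]
opening: 17.7
gripper_force: 107.9
clock: 20.08
tool_pos: [450.2, 44.2, 154.7]
tool_rot: [-2.132, -2.305, 0.002]
force: [-0.2, 0.7, -2.7]
opening: 17.5
gripper_force: 108.2
at [450.2  44.2 154.7] tooly 4.5 tilt [   -2.    -0. -1000.] q7 -0.5 F [-0.2  0.7 -2.7] open 17.5 t 20.08
-> turn z 0.1 then shift [-248.7   65.4   -0.4]
0.61 1381 304 352 169 207
-3 [301.3 166.2] [350.5 206.7]
0 [302.5 166.4] [351.8 206.9]
3 [303.7 166.6] [353.  207.1]
183 [ 98  95  96  95  94  92  88  75  59  52  51  88 133 170 178 179 179 113
  50  49  62  64] [ 71  71  71  70  71  71  73  48  50  97 107 107 106  93  82  80  80  82
  82  83  83  82  81  84]
186 [ 99  97  96  94  93  93  91  91  92  68  52  65 118 150 173 179 179 178
 120  58  45  45] [ 59  61  63  65  69  70  52  33  43  94 132 141 141 110  85  79  79  81
  86  87  87  87  88  91]
189 [ 96  92  92  93  93  92  91  87  84  82  63  64  74  99 137 155 173 178
 179 154 103  57] [ 34  35  35  42  45  44  44  97 163 178 179 178 166 137  93  79  80  81
  82  85  88  89  89  89]
```

Lid lifted level; the scene view confirms its centre is about 2 mm off the TCP along +y, as estimated. Carry it to the pot.

```bash
python3 -m creep '[[[0,0,0],[-31,8.2,0],10],[[0,0,0],[-31,8.2,0],10],[[0,0,0],[-31,8.2,0],10],[[0,0,0],[-31,8.2,0],10],[[0,0,0],[-31,8.2,0],10]]' && python3 -m creep '[[[0,0,0],[-31,8.2,0],10],[[0,0,0],[-31,8.2,0],10],[[0,0,0],[-31,8,0],10],[[0,0,0],[0,0,0],10],[[0,0,0],[0,0,0],10]]' && python3 -m creep '[[[0,0,0],[0,0,7],10],[[0,0,0],[0,0,7],10],[[0,0,0],[0,0,7],10],[[0,0,0],[0,0,0],10],[[0,0,0],[0,0,0],10]]'; python3 - <<'E'
from h import *
go(534.5,-198.8,97,4.4)
E
```

```text
clock: 20.6
tool_pos: [503.8, -108.4, 155.0]
tool_rot: [-2.133, -2.305, 0.001]
force: [0.7, -0.5, -2.0]
opening: 17.5
gripper_force: 108.1
clock: 21.02
tool_pos: [534.9, -200.0, 154.2]
tool_rot: [-2.138, -2.3, 0.001]
force: [0.0, 0.3, -2.7]
opening: 17.8
gripper_force: 108.2
clock: 21.43
tool_pos: [534.8, -197.1, 133.9]
tool_rot: [-2.132, -2.306, 0.001]
force: [-0.7, 0.1, -2.4]
opening: 18.0
gripper_force: 108.2
at [ 534.8 -197.1  133.9] tooly 4.5 tilt [   -1.     1. -1000.] q7 -0.05 F [-0.7  0.1 -2.4] open 18.0 t 21.43
-> turn z 0.1 then shift [-1.7 -0.4 36.9]
```

```bash
python3 -m creep '[[[0,0,0],[-1.7,0,5],10],[[0,0,0],[0,0,5],10],[[0,0,0],[0,0,5],10],[[0,0,0],[0,0,3],10],[[0,0,0],[0,0,0],10]]' && python3 -m creep '[[[0,0,0],[0,0,2],10],[[0,0,0],[0,0,2],10],[[0,0,0],[0,0,2],10],[[0,0,0],[0,0,0],10],[[0,0,0],[0,0,0],10]]'; python3 - <<'E'
from h import *
go(534.5,-198.8,97,4.4);print(np.round(status.get_state()["wrist_torque"],2))
E
```

```text
clock: 21.85
tool_pos: [534.8, -199.6, 115.7]
tool_rot: [-2.134, -2.304, 0.001]
force: [-0.6, 0.2, -1.2]
opening: 17.7
gripper_force: 108.2
clock: 22.27
tool_pos: [535.3, -199.6, 110.5]
tool_rot: [-2.134, -2.305, 0.0]
force: [-0.1, -0.4, -2.1]
opening: 17.6
gripper_force: 108.2
at [ 535.3 -199.6  110.5] tooly 4.4 tilt [   -0.     0. -1000.] q7 -0.07 F [-0.1 -0.4 -2.1] open 17.6 t 22.27
-> turn z 0.0 then shift [ 0.8 -0.7 13.5]
[0.02 0.01 0.  ]
```

```bash
python3 -m creep '[[[0,0,0],[0.5,-0.4,2],10],[[0,0,0],[0,0,2],10],[[0,0,0],[0,0,1],10],[[0,0,0],[0,0,0],10],[[0,0,0],[0,0,0],10]]' && python3 -m creep '[[[0,0,0],[0,0,1.5],10],[[0,0,0],[0,0,1.5],10],[[0,0,0],[0,0,1],10],[[0,0,0],[0,0,0],10],[[0,0,0],[0,0,0],10]]'; python3 - <<'E'
from h import *
go(534.5,-198.8,97,4.4);print(np.round(status.get_state()["wrist_torque"],2))
E
```

```text
clock: 22.68
tool_pos: [534.8, -199.1, 105.4]
tool_rot: [-2.134, -2.305, 0.0]
force: [0.0, 0.2, -2.0]
opening: 17.9
gripper_force: 108.2
clock: 23.1
tool_pos: [534.9, -199.1, 101.5]
tool_rot: [-2.134, -2.305, -0.0]
force: [0.3, 0.3, -2.2]
opening: 17.9
gripper_force: 108.2
at [ 534.9 -199.1  101.5] tooly 4.4 tilt [   -0.     0. -1000.] q7 -0.08 F [ 0.3  0.3 -2.2] open 17.9 t 23.1
-> turn z 0.0 then shift [ 0.3 -0.3  4.5]
[-0.02 -0.    0.04]
```

Excellent, no contact and already through the flange (lid edge about 54.5). Continue until it seats.

```bash
python3 -m creep '[[[0,0,0],[0,0,1.5],10],[[0,0,0],[0,0,1],10],[[0,0,0],[0,0,1],10],[[0,0,0],[0,0,0],10],[[0,0,0],[0,0,0],10]]' && python3 -m creep '[[[0,0,0],[0,0,0.7],10],[[0,0,0],[0,0,0.7],10],[[0,0,0],[0,0,0],10],[[0,0,0],[0,0,0],10],[[0,0,0],[0,0,0],10]]'; python3 - <<'E'
from h import *
go(534.5,-198.8,97,4.4);print(np.round(status.get_state()["wrist_torque"],2))
E
```

```text
clock: 23.52
tool_pos: [534.9, -199.1, 98.0]
tool_rot: [-2.134, -2.305, 0.0]
force: [0.1, -0.4, -1.8]
opening: 17.8
gripper_force: 108.2
clock: 23.93
tool_pos: [535.0, -199.1, 96.9]
tool_rot: [2.134, 2.305, 0.0]
force: [-0.7, -0.3, 3.5]
opening: 17.8
gripper_force: 108.9
at [ 535.  -199.1   96.9] tooly 4.4 tilt [    0.    -0. -1000.] q7 -0.09 F [-0.7 -0.3  3.5] open 17.8 t 23.93
-> turn z 0.0 then shift [ 0.4 -0.5 -0.1]
[ 0.03  0.26 -0.  ]
```

```bash
python3 -m creep '[[[0,0,0],[0,0,0.5],10],[[0,0,0],[0,0,0],10],[[0,0,0],[0,0,0],10],[[0,0,0],[0,0,-0.4],10],[[0,0,0],[0,0,0],10]]' 120 && python3 -m creep '[[[0,0,2],[0,-0.07,0],10],[[0,0,4],[0,-0.14,0],10],[[0,0,4],[0,-0.14,0],10],[[0,0,0],[0,0,0],10],[[0,0,0],[0,0,0],10]]'; python3 - <<'E'
from h import *
go(534.5,-198.8,97,-35.6);print(np.round(status.get_state()["wrist_torque"],2))
E
```

```text
clock: 24.35
tool_pos: [535.0, -199.2, 96.9]
tool_rot: [2.134, 2.305, 0.0]
force: [-1.7, -0.2, 6.5]
opening: 17.6
gripper_force: 118.1
clock: 24.77
tool_pos: [535.2, -199.3, 96.9]
tool_rot: [2.325, 2.111, 0.001]
force: [-0.4, -0.5, 4.9]
opening: 17.5
gripper_force: 118.2
at [ 535.2 -199.3   96.9] tooly -5.5 tilt [    1.    -0. -1000.] q7 -0.22 F [-0.4 -0.5  4.9] open 17.5 t 24.77
-> turn z 30.1 then shift [-0.  -0.9 -0.1]
[-0.09 -0.08 -0.22]
```

```bash
python3 -m creep '[[[0,0,4],[0,-0.14,0],10],[[0,0,4],[0,-0.14,0],10],[[0,0,4],[0,-0.14,0],10],[[0,0,4],[0,-0.14,0],10],[[0,0,0],[0,0,0],10]]' && python3 -m creep '[[[0,0,4],[0,-0.14,0],10],[[0,0,4],[0,-0.14,0],10],[[0,0,3],[0,-0.1,0],10],[[0,0,0],[0,0,0],10],[[0,0,0],[0,0,0],10]]'; python3 - <<'E'
from h import *
go(534.5,-198.8,97,-35.6);print(np.round(status.get_state()["wrist_torque"],2))
E
```

```text
clock: 25.18
tool_pos: [534.7, -200.1, 96.9]
tool_rot: [2.597, 1.763, 0.001]
force: [2.4, -2.9, 4.1]
opening: 17.5
gripper_force: 118.2
clock: 25.6
tool_pos: [534.1, -199.9, 96.9]
tool_rot: [2.752, 1.512, 0.0]
force: [0.6, -4.1, 5.5]
opening: 17.5
gripper_force: 118.4
at [ 534.1 -199.9   96.9] tooly -32.4 tilt [    1.    -1. -1000.] q7 -0.59 F [ 0.6 -4.1  5.5] open 17.5 t 25.6
-> turn z 3.2 then shift [ 1.1 -0.3 -0.1]
[-0.79 -0.11 -0.04]
```

```bash
python3 -m creep '[[[0,0,3.2],[0.5,-0.1,0],10],[[0,0,0],[0,0,0],10],[[0,0,0],[0,0,0],10],[[0,0,0],[0,0,0],10],[[0,0,0],[0,0,0],10]]'; python3 - <<'E'
from h import *
go(534.5,-198.8,97,-35.6);print(np.round(status.get_state()["wrist_torque"],2))
ct=camera("top");cs=camera("scene")
A=[cv2.resize(c["image"][y0:y0+66,x0:x0+66,::-1],None,fx=6,fy=6,interpolation=cv2.INTER_CUBIC) for c,x0,y0 in((ct,240,160),(cs,195,165))]
cv2.imwrite('pics/end.png',np.hstack(A))
for c,x0,y0 in((ct,240,160),(cs,195,165)):
  for a in(220,180,148):
    t=np.radians(a+4.4);print(a,((proj(c,[534+69*np.cos(t),-197+69*np.sin(t),60])-[x0,y0])*6).round())
  print('bar ends',[((proj(c,[534+s*40*np.cos(np.radians(54.4)),-197+s*40*np.sin(np.radians(54.4)),98])-[x0,y0])*6).round() for s in(1,-1)])
E
```

```text
clock: 26.02
tool_pos: [534.0, -199.5, 96.9]
tool_rot: [2.793, 1.435, -0.0]
force: [-0.7, -4.4, 6.3]
opening: 17.4
gripper_force: 118.5
at [ 534.  -199.5   96.9] tooly -35.6 tilt [    1.    -1. -1000.] q7 -0.64 F [-0.7 -4.4  6.3] open 17.4 t 26.02
-> turn z -0.0 then shift [ 0.9 -0.  -0.1]
[-0.8   0.11  0.  ]
220 [293. 247.]
180 [207. 286.]
148 [132. 270.]
bar ends [array([132.,  89.]), array([266., 184.])]
220 [105. 158.]
180 [212. 145.]
148 [289. 173.]
bar ends [array([232., 251.]), array([115., 143.])]
```

View pics/end.png

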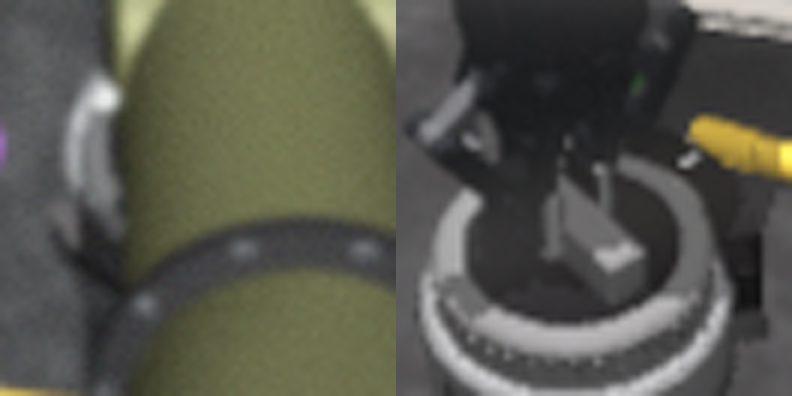

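The lid sits flat. Its bar end in the scene view (229,255) matches the predicted 40° turn (232,251). The side force of -4.4 N at the tab matches the interlock spring. Handing in.

```bash
python3 -c "
from station import env
print(env.job_done())"
```

```text
the job is handed in; nothing more can be done
None
```

I handed the job in at about 26 s on the robot's clock: the bolt and elbow are in the pot, the bearing is in the tray, and the lid is fully home, turned 40° clockwise to jog and still gripped there. The arm hid the tab, so I judged the mark from the grip bar's angle and the spring's push.

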